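# Load the corner jig past its pawl and try the corner with the square

### The arm

A 6-joint arm with a two-finger parallel gripper is mounted at the origin on a cart in front of the work surface, level with it; the furniture and walls round the work are solid. World frame = base frame: x ahead of the robot, y to its left, z up, the work surface at z = 0. Lengths are in m, angles in rad, forces in N, time in s.
With the tool pointing down it reaches from about 0.375 to 0.9 m from the base axis. Payload 3.1 kg.
Tool frame: the origin (TCP) lies between the finger pads; the fingertips stand 22 mm ahead of it and the grasp point (between the pads) lies 3 mm ahead of it; z points along the fingers, y is the line along which they close (so a half turn about z gives the same grasp; the last joint's range is limited). The gripper opens to 87 mm and grips with 3 to 60 N. Pads are 19 mm wide; open, the fingers measure 117 mm over their backs; the gripper's body (75 mm by 190 mm) begins 51 mm behind the grasp point.
Start: joints at [0.991, 0.527, 1.433, -0, 1.181, -0.178], TCP at [0.244, 0.575, 0.215] pointing down, gripper open.
Joint ranges: [-3.08, 3.08], [-0.75, 2.2], [0.22, 2.44], [-1.43, 4.57], [0, 2.65], [-2.85, 2.85]. Speed limits (rad/s): [2.79, 2.79, 3.14, 3.14, 3.14, 3.14].

### API

Orientations are given as a unit quaternion [x, y, z, w].
In Python, from rig import robot gives the robot as it stands.
- The arm moves only by the tool move_arm, never from a script. Its argument "series" is text: rows parted by semicolons, each of 6 numbers parted by spaces: the shift along the tool's x, y, z in mm, then the turn, a rotation vector about the tool's x, y, z in degrees. In form: dx dy dz ax ay az; .... A call has 1 to 8 rows; each row is the pose to reach, as a shift and turn from the pose commanded when the call began, along the tool's axes at that moment; what a row does not reach only later rows make up. A row lasts 1/12 s, in which the tool goes at most 41.7 mm and 7.16 degrees, less where a joint would pass 70% of its speed; a pose out of reach is approached as far as the arm can. A call with a gripper value outside its range is refused whole. "jaw" is the opening, from 0 (shut) to 1 (fully open), set as the call begins (left out, the last holds). The fingers move at their own pace and stop on an object; "newtons" is the grip in N (left out, the last holds). Time passes only in rows, so rows that repeat a pose let the fingers close. It gives the time, the measured TCP pose, the force, the opening and the grip force at its end, in the units of the state.
- robot.get_obs(): the state, without advancing time (a new reading comes with each control period).
- robot.camera(name): name is "scene" or "top" or "wrist"; returns a dict with "img" (400x640x3 uint8, red, green, blue), "mtx" (3x3 intrinsics, pixels), "world_to_cam" (4x4, takes a point from world to camera coordinates). Camera axes: x right, y down, z forward; pixel columns grow to the right and rows downward; lengths in m; the calibration is good to about 2 mm. A picture is of the moment at which its call begins. There is no depth.
- robot.hand_in(): hands the job in; it is judged then, once.
Trained networks look in a picture, given as the dict that the camera call returned (one of the last four; its "shot" number tells which), for a name from the list of things; names that differ only in an ending like _2 or _b are one class to them, and where a whole thing is asked for, a point or a joint stands for the part that bears it (a point fixed in the world has none). Each returns a list of dicts, best first, with "p" (0 to 1); they miss things now and then, are a little off and sometimes report something else, mostly with a low value. They report only what shows in the picture. A call takes as long as a camera call. They do not tell look-alikes from the thing itself.
- robot.search_frame(picture, thing): "xyz" ([x, y, z] in m, in world coordinates, good to about 4 mm: the middle of the surface that is visible of it).
- robot.tip_of(picture, thing): "xyz" ([x, y, z] in m, in world coordinates, good to about 4 mm: a listed point, or the origin of a listed thing).
The state is a dict: "time": time; "q": joint angles; "joint_velocities": joint speeds; "joint_torque": joint torques, N m; "position": TCP position; "tool_rot": TCP orientation; "ft_force": force on the tool from outside, world axes, zero at the start; "moment": the same for the moment, N m; "grip_width": finger opening in m; "grip_force": force on a finger pad.
Only numpy, scipy, OpenCV 4.12 (cv2) and the standard library are available. Lean on these libraries where they do the work, as an engineer would, in place of code of your own. Each camera call takes 0.05 s, during which the arm holds its last target. There are 200 camera calls.

### The job

Lift the tape measure off the jig and stand it on the bench, then slide the shorter loose box tube into the jig from its entry, under the strap and past the sprung pawl, until it butts against the fixed tube and the pawl snaps shut behind it. Then check the corner: lay the triangular square flat on the jig plate, press it into the inside corner until its two outer edges bear on both tubes at once, and leave it lying there flush with both. Do not disturb the spray can, the oil can or the tin of screws.

Things in the scene. Friction and masses are not known exactly. Their poses are not given: they have to be found in the camera images.
- jig: corner jig fixed to the bench: dark steel plate 240 (x) x 180 (y) x 12 mm. Origin: centre of its underside; x = direction the tube is pushed in, z up; plate top at z 12. Figures called 'jig' are mm in this frame. The inside corner bay (x -34 to 80, y -80 to 20) is bare plate. Beside the track nothing but the strap and its post is higher than 20 above the plate
- jig_mouth (a point): middle of the mouth of the tube track, jig (-115, 35), on the plate top. The track is 32 wide, centre line jig y 35, floor = plate top. Outer side: steel fence bar 14 high, inner face y 51, x -34 to 78, and entry block x -112 to -102. Inner side: guide bar 14 high, y 6 to 19, x -110 to -34, beyond it open. The mouth flares at x -119 to -106
- jig_strap (a point): middle of the underside of the hold-down strap over the track, jig (57.5, 35), 33 above the plate: 3 mm above a tube lying in the track. It covers x 45 to 70, y 22 to 86, its entry edge a lip turned up to x 36; its screw's top is 46 above the plate, its post stands outside the fence. So the tube goes in only endways along jig +x, low and level, from the mouth
- jig_corner (a point): inside corner on the plate top, jig (80, 20): the inner face of a seated short tube (jig y 20; the tube then spans x -40 to 80, y 20 to 50) meets the near face of the fixed tube (jig x 80)
- stile: fixed tube of the corner: steel box tube 30 x 30 x 136 mm bolted on the jig across the far end of the track; origin: centre of its underside; it runs along jig y (-86 to 50); its near face, against which the short tube butts, is at jig x 80
- pawl (a joint): sprung steel pawl at the outer side of the track on an upright pin at jig (-94, 57), 1 to 13 mm above the plate. rad: 0 at rest, nose 8 mm into the track; grows as a tube pushes the nose out of the track (about 0.14 with a tube alongside, stop 0.45). Its slant begins to enter the track at jig x about -82. The spring presses with 3 to 5 N; pushing past takes 2 to 6 N
- pawl_nose (a point): inner tip of the pawl's square stop face, which faces jig +x; at rest at jig (-42.5, 43), 7 mm above the plate. It drops behind the short tube once that butts (within about 1 mm) against the fixed tube
- short_tube: loose steel box tube 30 x 30 x 120 mm, 0.2 kg, lying on the bench; the one cut for the jig. Origin: centre of its underside; its length runs along its x; either end may go first
- long_tube: the other loose box tube, 30 x 30 x 170 mm, 0.3 kg, too long for the jig; origin and axes as for the short one
- square: flat aluminium set square, a triangular frame 12 mm thick, 0.13 kg: two limbs 100 x 12 mm at a right angle, joined by a cross bar 14 mm wide, open in the middle. Origin: on the underside at the middle of the cross bar, which runs along (1,-1) and can be pinched along (1,1), one finger in the opening (25 mm free). Seated, it is turned half a turn from the jig: x limb along the short tube
- square_corner (a point): right-angle corner of the square, at its underside, (-45,-45) mm in the square's frame (the point itself is cut back by 5 mm); the outer edge of one limb runs from it along the square's +x, that of the other along +y
- square_x1 (a point): on the outer edge of the square's x limb, 12 mm from its corner, 6 mm up
- square_x2 (a point): on the outer edge of the square's x limb, 95 mm from its corner, 6 mm up
- square_y1 (a point): on the outer edge of the square's y limb (goes against the fixed tube), 12 mm from its corner, 6 mm up
- square_y2 (a point): on the outer edge of the square's y limb, 95 mm from its corner, 6 mm up
- tape_measure: steel tape measure 38 x 79 x 62 mm, 0.2 kg, at first standing upright on the jig plate with one end in the tube track; origin: centre of its underside; 36 mm thick along its x; the case runs from y -26 to 40, the hook from -40. The bench between world x 0.40 and 0.65 m, y -0.5 and 0.08 m holds nothing but listed things
- spray_can: spray can, 66 mm across, 191 mm high, beyond the jig's entry; leave alone; origin: centre of its underside
- screw_tin: open tin of screws, 74 mm across, 75 mm high, left of the jig; leave alone; origin: centre of its underside
- oil_can: oil can, body 68 mm across, 97 mm high, thin spout to 190 mm; footprint 68 x 154 mm with spout; leave alone; origin: under the middle of that footprint; the body is centred at its y +19
Mind the look-alikes: they are no part of the job. Several things have the shape of the square; the one meant has the colours described above.

How it is judged:
On the way, in this order (a step that is already met when the one before it is completed fails the run):
1. the tape measure stands upright on the bench, off the jig (height (world z) of tape_measure below 0.006 m and angle between tape_measure's own z axis and vertical below 0.15 rad), for 0.2 s.
2. the short tube is pushing the pawl aside in the track (value of joint pawl above 0.07 rad and x of short_tube in the frame of jig above -0.12 m and z of short_tube in the frame of jig below 0.018 m and y of short_tube in the frame of jig between 0.03 and 0.04 m), for 0.1 s.
3. the short tube is home against the fixed tube and the pawl has snapped shut behind it (value of joint pawl below 0.05 rad and x of short_tube in the frame of jig between 0.0165 and 0.023 m), for 0.2 s.
4. the square is pressed against both tubes at once (contact force between square and short_tube above 0.5 N and contact force between square and stile above 0.5 N), for 0.1 s.
At the end, for the whole second after the job is handed in: Short tube in the track, within 3.5 mm of the fixed tube, in line (0.04 rad), pawl shut behind it; square flat on the plate, both ends of both outer edges within 2.5 mm of the two tubes; tape measure upright on the bench; all at rest, let go (all of step 1 and all of step 3 and y of short_tube in the frame of jig between 0.032 and 0.038 m and z of each of short_tube, square_corner in the frame of jig below 0.0145 m and angle between the x axis of short_tube and the x axis of jig, either way round below 0.04 rad and x of each of square_y1, square_y2 in the frame of jig above 0.0775 m and ((y of square_x1 in the frame of short_tube between -0.0175 and -0.012 m and y of square_x2 in the frame of short_tube above -0.0175 m) or (y of square_x1 in the frame of short_tube between 0.012 and 0.0175 m and y of square_x2 in the frame of short_tube below 0.0175 m)) and angle between square's own z axis and vertical below 0.04 rad and linear speed of each of square, short_tube, tape_measure below 0.01 m/s); the robot touches nothing.
It fails at once if the spray can, the oil can or the tin of screws is knocked (tipped by 0.2 rad or shifted by 3 cm) (angle between any of spray_can, oil_can, screw_tin's own z axis and vertical above 0.2 rad or distance of any of spray_can, oil_can, screw_tin from where it was at the start of the episode above 0.03 m).
It also fails if it takes over 72 s, if anything falls off the work surface, if the arm or the gripper's body presses on something with over 40 N, if the wrist force passes 120 N, or if a joint passes its speed limit or range.

## Working session

There is one attempt and no reset: what is moved stays moved. The work goes in short steps, Python scripts to look and compute and a tool call to move; the robot and the scene stay as the last step left them, time stands still between calls to the robot, and variables do not carry over. Pictures are saved under pics/ and viewed, at most 10 in all, crops included, and the job is handed in when it is done.

Besides the shell and the picture viewer there is one more tool, called after ">>>" as a command line: name --argument value ..., lists and objects as JSON in quotes. move_arm: Moves the arm, as the interface text tells. Its arguments: {"type":"object","properties":{"series":{"type":"string"},"jaw":{"type":"number"},"newtons":{"type":"number"}},"required":["series"]}

```bash
mkdir -p pics; ls
cat > h.py <<'E'
import numpy as np, cv2
from rig import robot
from scipy.spatial.transform import Rotation as R
def shot(name,fn=None):
    p=robot.camera(name)
    if fn: cv2.imwrite('pics/'+fn,p['img'][:,:,::-1])
    return p
def proj(p,X):
    X=np.atleast_2d(X); c=(p['world_to_cam']@np.c_[X,np.ones(len(X))].T)[:3]
    u=p['mtx']@c; return (u[:2]/u[2]).T
def ray(p,uv,z):
    W=np.linalg.inv(p['world_to_cam']); d=W[:3,:3]@np.linalg.inv(p['mtx'])@np.array([uv[0],uv[1],1.]); o=W[:3,3]
    return o+d*(z-o[2])/d[2]
def st():
    o=robot.get_obs(); print('t',o['time'],'pos',np.round(o['position'],4),'R',np.round(R.from_quat(o['tool_rot']).as_matrix(),3).tolist(),'F',np.round(o['ft_force'],1),'w',o['grip_width'])
    return o
def rel(xyz,yaw=None):
    "shift in tool axes (mm) and turn (deg) to TCP xyz with tool down, tool y axis heading yaw"
    o=robot.get_obs(); T=R.from_quat(o['tool_rot']); d=T.inv().apply(np.array(xyz)-o['position'])*1000
    r=np.zeros(3)
    if yaw is not None:
        y=np.array([np.cos(yaw),np.sin(yaw),0]); z=np.array([0,0,-1.]); 
        best=None
        for s in (1,-1):
            M=R.from_matrix(np.c_[np.cross(s*y,z),s*y,z]); v=(T.inv()*M).as_rotvec(degrees=True)
            if best is None or np.linalg.norm(v)<np.linalg.norm(best): best=v
        r=best
    return np.round(np.r_[d,r],1)
E
python3 - <<'E'
from h import *
st()
for c in ('scene','top'):
    p=shot(c,c+'0.png')
    print(c,proj(p,[[.5,0,0],[.6,0,0],[.5,.1,0]]).round())
    for t in ['jig','jig_mouth','jig_strap','jig_corner','stile','pawl_nose','short_tube','long_tube','square','square_corner','tape_measure','spray_can','screw_tin','oil_can']:
        r=robot.tip_of(p,t); print(t,[(round(x['p'],2),np.round(x['xyz'],3).tolist(), proj(p,x['xyz'])[0].round().tolist()) for x in r[:4]])
E
```

```text
pics
t 0.0 pos [0.244  0.5746 0.2136] R [[-0.92, 0.391, -0.001], [0.391, 0.92, -0.002], [0.0, -0.002, -1.0]] F [-1.3  0.2  0.8] w 0.08690139433217986
scene [[295. 211.]
 [320. 206.]
 [286. 201.]]
jig [(0.73, [0.614, -0.054, 0.0], [329.0, 211.0])]
jig_mouth [(0.7, [0.601, -0.174, 0.01], [342.0, 223.0])]
jig_strap [(0.92, [0.571, 0.003, 0.042], [312.0, 197.0]), (0.44, [0.615, -0.054, 0.002], [330.0, 211.0])]
jig_corner [(0.95, [0.583, 0.025, 0.01], [313.0, 202.0])]
stile [(0.52, [0.618, 0.04, 0.011], [319.0, 199.0]), (0.19, [0.418, 0.059, -0.0], [269.0, 209.0])]
pawl_nose [(0.52, [0.582, -0.1, 0.021], [327.0, 213.0])]
short_tube [(0.81, [0.413, -0.188, -0.002], [292.0, 240.0]), (0.37, [0.407, 0.119, 0.001], [261.0, 203.0])]
long_tube [(0.69, [0.497, -0.464, 0.004], [358.0, 278.0]), (0.44, [0.625, -0.042, 0.01], [330.0, 207.0])]
square [(0.8, [0.416, 0.061, -0.003], [268.0, 210.0]), (0.48, [0.585, 0.354, 0.005], [283.0, 176.0])]
square_corner [(0.27, [0.581, 0.023, 0.008], [313.0, 203.0])]
tape_measure [(0.64, [0.624, -0.04, 0.01], [330.0, 207.0])]
spray_can [(0.89, [0.722, -0.34, 0.001
[... 715 characters left out ...]
 [(0.76, [0.417, -0.185, -0.002], [342.0, 231.0])]
long_tube [(0.75, [0.494, -0.466, 0.001], [418.0, 211.0]), (0.63, [0.619, 0.046, 0.014], [280.0, 175.0])]
square [(0.76, [0.414, 0.059, 0.005], [275.0, 231.0]), (0.57, [0.588, 0.357, -0.003], [196.0, 183.0])]
square_corner [(0.71, [0.412, 0.123, 0.001], [257.0, 232.0]), (0.66, [0.565, 0.417, 0.004], [179.0, 189.0]), (0.38, [0.6, -0.174, 0.018], [339.0, 181.0])]
tape_measure [(0.68, [0.626, -0.046, 0.014], [305.0, 174.0]), (0.57, [0.417, 0.114, 0.007], [260.0, 230.0])]
spray_can [(0.94, [0.719, -0.342, -0.002], [383.0, 151.0])]
screw_tin [(0.79, [0.558, 0.146, -0.003], [253.0, 192.0]), (0.73, [0.418, 0.118, 0.006], [259.0, 230.0])]
oil_can []
```

Run:
```python
from h import *
a=cv2.imread('pics/top0.png')[130:260,160:440]; b=cv2.imread('pics/scene0.png')[140:320,220:440]
a=cv2.resize(a,(800,371),interpolation=cv2.INTER_CUBIC); cv2.imwrite('pics/a.png',a)
cv2.imwrite('pics/b.png',cv2.resize(b,(720,589),interpolation=cv2.INTER_CUBIC))
```

```text
(no output)
```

View pics/a.png

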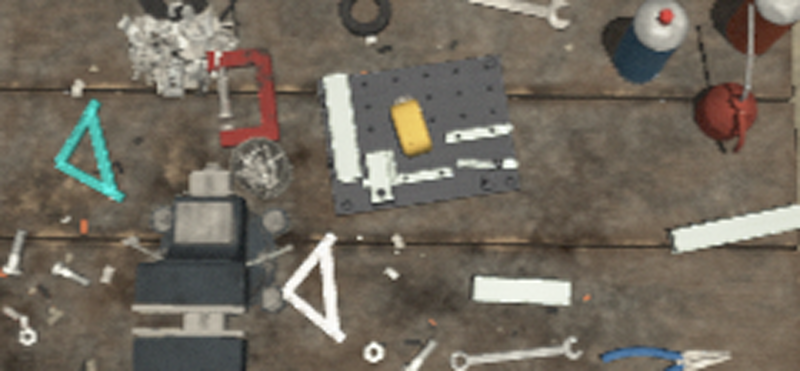

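View pics/b.png

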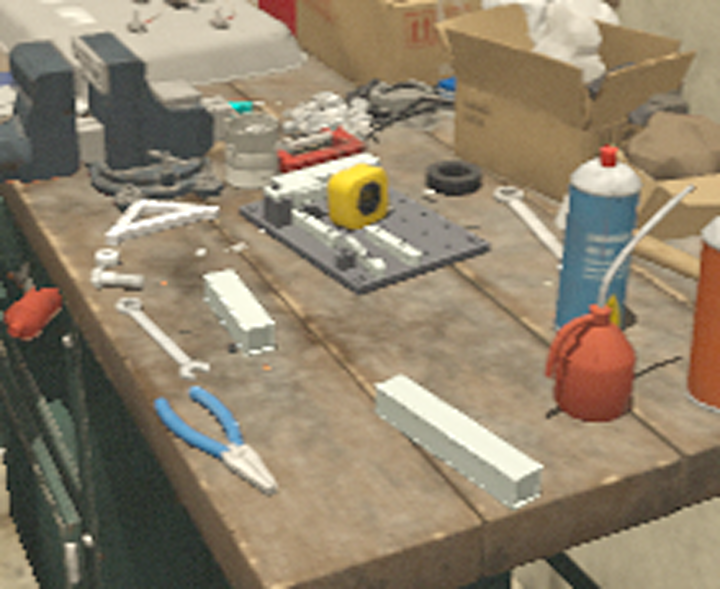

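The pictures show: the white square at crop (285–342, 237–340), with the teal one at left as its look-alike; the yellow tape at (410,125) on the jig; the short tube at (520,290); and the vice just left of the square. Next, fit the jig pose and the tape and tube headings.

```bash
cat >> h.py <<'E'
JP={'jig':(0,0,0),'jig_mouth':(-115,35,12),'jig_strap':(57.5,35,45),'jig_corner':(80,20,12),'stile':(95,-18,12),'pawl_nose':(-42.5,43,19)}
def fit2(obs):
    "obs: list of (jig xy mm, world xy, w) -> yaw, t"
    A=np.array([o[0] for o in obs])/1000; B=np.array([o[1] for o in obs]); w=np.array([o[2] for o in obs])
    a=(A*w[:,None]).sum(0)/w.sum(); b=(B*w[:,None]).sum(0)/w.sum(); A=A-a;B=B-b
    th=np.arctan2((w*(A[:,0]*B[:,1]-A[:,1]*B[:,0])).sum(),(w*(A*B).sum(1)).sum())
    c,s=np.cos(th),np.sin(th); return th,b-np.array([[c,-s],[s,c]])@a
def jw(th,t,xy):
    c,s=np.cos(th),np.sin(th); return t+np.array([[c,-s],[s,c]])@(np.array(xy)/1000)
def rect(p,mask,z):
    n,l,s,c=cv2.connectedComponentsWithStats(mask.astype(np.uint8))
    out=[]
    for i in np.argsort(-s[1:,4])[:4]+1:
        ys,xs=np.nonzero(l==i); W=np.array([ray(p,(u,v),z)[:2] for u,v in zip(xs,ys)],np.float32)*1000
        r=cv2.minAreaRect(W); out.append((s[i,4],np.round(r[0],1),np.round(r[1],1),round(r[2],1)))
    return out
E
python3 - <<'E'
from h import *
obs=[]
for c in ('top','scene'):
    p=shot(c)
    for k,v in JP.items():
        r=robot.tip_of(p,k)
        if r and r[0]['p']>.35: obs.append((v[:2],r[0]['xyz'][:2],1. if k!='pawl_nose' else .3))
    if c=='top':
        hsv=cv2.cvtColor(p['img'],cv2.COLOR_RGB2HSV)
        print('tape',rect(p,(hsv[...,1]>130)&(hsv[...,2]>120)&(abs(hsv[...,0].astype(int)-24)<8),.07)[0])
        wh=(hsv[...,1]<45)&(hsv[...,2]>190); wh[:,:335]=0
        for x in rect(p,wh,.03): print('tube',x)
th,t=fit2(obs); print(np.degrees(th),t)
for o in obs: print(o[0],((jw(th,t,o[0])-o[1])*1000).round(1))
E
```

```text
tape (np.int32(175), array([614. , -42.3]), array([63.9, 35.9]), 19.1)
tube (np.int32(361), array([ 497.3, -461. ]), array([ 28.4, 171.2]), 11.9)
tube (np.int32(201), array([ 413. , -201.1]), array([28.6, 86.4]), 0.6)
tube (np.int32(66), array([ 869.6, -167.3]), array([50.7, 22.5]), 0.2)
tube (np.int32(58), array([ 796.8, -531. ]), array([32.8, 47.3]), 8.2)
97.14348349643582 [ 0.60336738 -0.10166495]
(0, 0) [-14.8 -48. ]
(-115, 35) [-15.9 -47.6]
(57.5, 35) [ -8.2 -45.6]
(80, 20) [ -7.1 -47. ]
(95, -18) [-10.6 -50.6]
(-42.5, 43) [-11.6 -45.3]
(0, 0) [-11.3 -45.4]
(-115, 35) [-19.  -47.2]
(57.5, 35) [-10.4 -45.9]
(80, 20) [ -7.3 -49.6]
(95, -18) [111.9 455.2]
(-42.5, 43) [-12.6 -49.8]
```

>>> move_arm --series "0 0 -40 0 0 0; 0 -20 -80 0 0 -5; 0 -50 -110 0 0 -10; -10 -90 -110 0 0 -15; -20 -130 -110 0 0 -20; -30 -170 -110 0 0 -25; -40 -210 -110 0 0 -30; -50 -250 -110 0 0 -35" --jaw 1

```text
time: 2.87
position: [0.1919, 0.3241, 0.3246]
tool_rot: [-0.107, 0.994, 0.0, 0.0]
ft_force: [0.5, -0.8, 1.0]
grip_width: 0.0872
grip_force: 0.0
```

Run:
```python
from h import *
print(rel((.616,-.043,.22),np.radians(109.1)))
```

```text
[-336.2 -449.   104.8   -0.     0.    -6.8]
```

>>> move_arm --series "-24 -32 0 0 0 -1; -48 -64 0 0 0 -2; -72 -96 0 0 0 -3; -96 -128 0 0 0 -4; -120 -160 0 0 0 -5; -144 -192 0 0 0 -6; -168 -224 0 0 0 -6.8; -192 -256 0 0 0 -6.8"

```text
time: 3.53
position: [0.4348, 0.1136, 0.3248]
tool_rot: [-0.163, 0.987, 0.0, 0.0]
ft_force: [0.3, 0.6, -0.9]
grip_width: 0.0871
grip_force: 0.0
```

>>> move_arm --series "-50 -5 15 0 0 0; -60 -35 30 0 0 0; -80 -65 45 0 0 0; -98 -96 60 0 0 0; -110 -130 75 0 0 0; -118 -160 90 0 0 0; -118 -185 105 0 0 0; -118 -185 105 0 0 0"

```text
time: 4.2
position: [0.6055, -0.0264, 0.216]
tool_rot: [-0.161, 0.987, -0.0, -0.002]
ft_force: [0.4, 0.7, -0.5]
grip_width: 0.0873
grip_force: 0.0
```

Run:
```python
from h import *
st()
p=shot('wrist','w1.png')
print(rel((.616,-.043,.055),np.radians(109.1)))
obs=[]
for k,v in list(JP.items())+[('tape_measure',None),('short_tube',None)]:
    for m in (robot.tip_of,robot.search_frame):
        r=m(p,k); 
        if r: print(k,m.__name__,r[0]['p'],np.round(r[0]['xyz'],4))
```

```text
t 4.2 pos [ 0.6055 -0.0264  0.216 ] R [[-0.948, -0.318, -0.004], [-0.318, 0.948, -0.001], [0.004, -0.0, -1.0]] F [ 0.4  0.7 -0.5] w 0.0872976509156203
[-5.300e+00 -2.190e+01  1.623e+02  1.000e-01 -2.000e-01 -5.000e-01]
jig call 0.79 [ 0.6029 -0.0615  0.0074]
jig_mouth call 0.65 [0.4814 0.0647 0.0102]
jig_mouth call 0.74 [ 0.6072 -0.0608  0.0145]
jig_strap call 0.78 [ 5.677e-01 -1.000e-04  4.330e-02]
jig_strap call 0.92 [ 0.6012 -0.0611  0.0113]
jig_corner call 0.67 [0.5824 0.0223 0.0131]
jig_corner call 0.7 [ 0.6054 -0.0614  0.0131]
stile call 0.85 [0.6202 0.0461 0.0113]
stile call 0.71 [0.6123 0.0445 0.0415]
pawl_nose call 0.88 [ 0.5735 -0.1015  0.025 ]
pawl_nose call 0.96 [ 0.5688 -0.134   0.0294]
tape_measure call 0.77 [ 0.6245 -0.041   0.0116]
tape_measure call 0.55 [ 0.6145 -0.0454  0.0741]
short_tube call 0.59 [ 0.5689 -0.1365  0.0285]
```

View pics/w1.png

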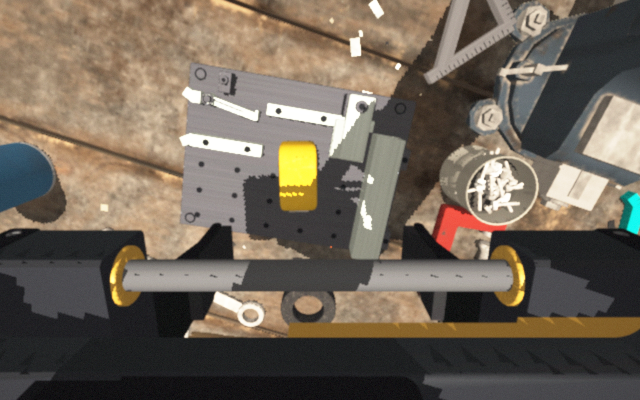

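The wrist view shows the tape at (298,175) aligned with the fingers' closing line, and the pawl, guide and strap all visible. The vice is hard by the square's corner (440,75). Now grasp the tape.

>>> move_arm --series "-4 -12 40 0 0 0; -5 -22 80 0 0 0; -5 -22 118 0 0 0; -5 -22 150 0 0 0; -5 -22 160 0 0 0; -5 -22 160 0 0 0" --jaw 0.65

```text
time: 5.55
position: [0.6144, -0.0406, 0.0565]
tool_rot: [-0.163, 0.987, 0.001, -0.003]
ft_force: [0.2, -0.2, -0.3]
grip_width: 0.0592
grip_force: 0.0
```

>>> move_arm --series "0 0 0 0 0 0; 0 0 0 0 0 0; 0 0 0 0 0 0; 0 0 0 0 0 0; 0 0 0 0 0 0" --jaw 0 --newtons 20

```text
time: 5.97
position: [0.6182, -0.0414, 0.0615]
tool_rot: [-0.163, 0.987, -0.001, 0.002]
ft_force: [0.3, -0.9, 3.6]
grip_width: 0.0346
grip_force: 20.0
```

>>> move_arm --series "0 0 -30 0 0 0; 0 0 -65 0 0 0; 0 0 -100 0 0 0; 0 0 -100 0 0 0"

```text
time: 6.3
position: [0.6216, -0.042, 0.1672]
tool_rot: [-0.163, 0.987, -0.003, 0.007]
ft_force: [1.0, -0.5, -1.1]
grip_width: 0.034
grip_force: 19.5
```

Run:
```python
from h import *
st(); print(rel((.47,-.30,.16),np.radians(100)))
```

```text
t 6.3 pos [ 0.6216 -0.042   0.1672] R [[-0.947, -0.322, 0.014], [-0.322, 0.947, -0.004], [-0.012, -0.008, -1.0]] F [ 1.  -0.5 -1.1] w 0.03398048648472467
[ 226.7 -195.3    6.    -0.4    0.7    8.8]
```

>>> move_arm --series "28 -24 0 0 0 1; 57 -49 0 0 0 2; 86 -74 0 0 0 4; 115 -99 0 0 0 6; 144 -124 15 0 0 8; 173 -149 40 0 0 8.8; 202 -174 65 0 0 8.8; 225 -194 85 0 0 8.8"

```text
time: 6.97
position: [0.4662, -0.2962, 0.0756]
tool_rot: [-0.087, 0.996, -0.0, 0.0]
ft_force: [0.9, 0.6, -2.1]
grip_width: 0.034
grip_force: 19.5
```

Run:
```python
from h import *
st(); print(rel((.47,-.30,.05),np.radians(100)))
```

```text
t 6.9667 pos [ 0.4662 -0.2962  0.0756] R [[-0.985, -0.173, 0.001], [-0.173, 0.985, -0.0], [-0.0, -0.001, -1.0]] F [ 0.9  0.6 -2.1] w 0.033984409839353615
[-3.  -4.4 25.6 -0.   0.  -0. ]
```

>>> move_arm --series "0 0 12 0 0 0; 0 0 22 0 0 0; 0 0 26 0 0 0; 0 0 28 0 0 0; 0 0 28 0 0 0"

```text
time: 7.38
position: [0.4673, -0.2946, 0.0497]
tool_rot: [-0.088, 0.996, -0.001, -0.001]
ft_force: [-4.0, -1.1, 5.4]
grip_width: 0.0343
grip_force: 20.2
```

Contact felt (5 N up), so release, rise, and move off to a look-pose over the jig mouth.

>>> move_arm --series "0 0 0 0 0 0; 0 0 0 0 0 0; 0 0 0 0 0 0; 0 0 -40 0 0 0; 0 0 -80 0 0 0; 0 0 -120 0 0 0; 0 20 -150 0 0 0; 0 50 -160 0 0 0" --jaw 0.75

```text
time: 8.05
position: [0.4627, -0.2493, 0.2135]
tool_rot: [-0.086, 0.996, -0.005, 0.005]
ft_force: [0.8, 0.2, 0.2]
grip_width: 0.0648
grip_force: 0.0
```

Run:
```python
from h import *
st()
p=shot('wrist','w2.png')
for k in ['tape_measure','short_tube']:
    for m in (robot.tip_of,robot.search_frame):
        r=m(p,k)
        if r: print(k,m is robot.tip_of,[(x['p'],np.round(x['xyz'],4)) for x in r[:2]])
p=shot('top')
hsv=cv2.cvtColor(p['img'],cv2.COLOR_RGB2HSV)
print('tape',rect(p,(hsv[...,1]>130)&(hsv[...,2]>120)&(abs(hsv[...,0].astype(int)-24)<8),.06)[0])
print(rel((.5,-.13,.25),np.radians(90)), rel((.413,-.195,.2),np.radians(0)))
```

```text
t 8.05 pos [ 0.4627 -0.2493  0.2135] R [[-0.985, -0.172, 0.01], [-0.172, 0.985, -0.009], [-0.009, -0.011, -1.0]] F [0.8 0.2 0.2] w 0.06482075139202378
tape_measure True [(0.85, array([ 0.4707, -0.2986,  0.0008]))]
tape_measure False [(0.71, array([ 0.6123, -0.1452,  0.0148])), (0.57, array([ 0.4613, -0.2912,  0.0627]))]
short_tube True [(0.56, array([ 0.4137, -0.1842,  0.0038]))]
short_tube False [(0.78, array([ 0.4151, -0.187 ,  0.0329]))]
tape (np.int32(33), array([ 439.1, -297. ]), array([10.6, 35.3]), 0.7)
[-60.5 107.  -42.4   0.   -0.   10. ] [ 36.4  58.1   7.6   0.   -0.  -80. ]
```

View pics/w2.png

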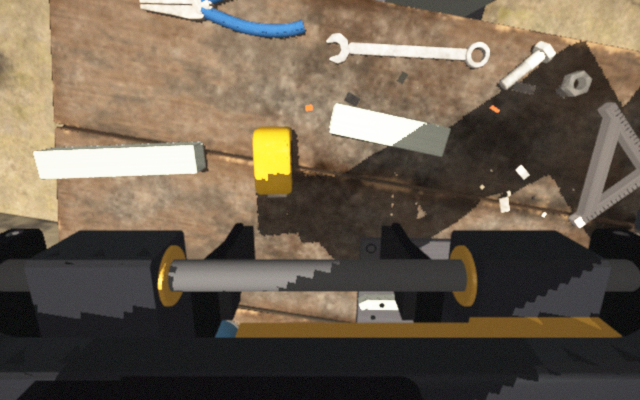

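Run:
```python
from h import *
o=st(); print(np.round(o['q'],2))
p=shot('wrist')
c=[ray(p,uv,.03)[:2] for uv in [(334,104),(450,128),(444,157),(330,134)]]
print(np.round(c,4).tolist(), np.mean(c,0))
for a,b in ((0,1),(3,2),(0,3),(1,2)): d=np.array(c[b])-c[a]; print(np.linalg.norm(d),np.degrees(np.arctan2(d[1],d[0])))
```

```text
t 8.35 pos [ 0.459  -0.2459  0.2076] R [[-0.985, -0.174, -0.0], [-0.174, 0.985, -0.0], [0.0, 0.0, -1.0]] F [-0.1 -0.9  0.5] w 0.06490672623147084
[-0.71  0.4   1.7  -0.    1.04 -2.45]
[[0.3935, -0.241], [0.3962, -0.1221], [0.4257, -0.1201], [0.423, -0.2395]] [ 0.40959767 -0.18066898]
0.11892449007516605 88.69698882459515
0.11946852346312366 88.71725747755228
0.029552100914750398 2.937625782826357
0.02955521989755687 3.995506119685594
```

Tape upright at (0.47,-0.30); tube's top face measures 119 x 29.6 mm centred near (0.414,-0.185), heading 89°. Next, turn 101° and go to the tube.

>>> move_arm --series "4 7 0 0 0 7; 9 14 0 0 0 14; 14 21 10 0 0 21; 18 28 20 0 0 28; 23 35 30 0 0 35; 27 42 40 0 0 42; 32 49 50 0 0 49; 36 56 60 0 0 56" --jaw 0.65

```text
time: 9.07
position: [0.4132, -0.1972, 0.1468]
tool_rot: [0.394, 0.919, 0.0, -0.001]
ft_force: [0.0, -0.2, -0.5]
grip_width: 0.0569
grip_force: 0.0
```

>>> move_arm --series "0 0 0 0 0 7; 0 0 0 0 0 14; 0 0 0 0 0 21; 0 0 0 0 0 28; 0 0 0 0 0 35; 0 0 0 0 0 42; 0 0 0 0 0 45.3; 0 0 0 0 0 45.3"

```text
time: 9.73
position: [0.4136, -0.1975, 0.1472]
tool_rot: [0.716, 0.698, -0.0, -0.001]
ft_force: [0.0, -0.8, -0.9]
grip_width: 0.0564
grip_force: 0.0
```

Run:
```python
from h import *
o=st()
p=shot('wrist','w3.png')
for k in ['short_tube','square','square_corner','jig_mouth','jig_corner']:
    for m in (robot.tip_of,robot.search_frame):
        r=m(p,k)
        if r: print(k,m is robot.tip_of,[(x['p'],np.round(x['xyz'],4)) for x in r[:2]])
print(rel((.414,-.197,.0435),np.radians(-1.2)))
```

```text
t 9.7333 pos [ 0.4136 -0.1975  0.1472] R [[0.025, 1.0, -0.001], [1.0, -0.025, 0.001], [0.001, -0.001, -1.0]] F [ 0.  -0.8 -0.9] w 0.05635739478332285
short_tube True [(0.7, array([ 4.128e-01, -1.831e-01, -1.000e-04]))]
short_tube False [(0.95, array([ 0.4148, -0.1789,  0.0329]))]
square_corner True [(0.6, array([ 0.4129, -0.1807,  0.0011]))]
square_corner False [(0.32, array([ 0.5693, -0.1308,  0.0277]))]
jig_mouth True [(0.73, array([ 0.603 , -0.1731,  0.0131]))]
jig_mouth False [(0.74, array([ 0.6071, -0.1121,  0.0138]))]
jig_corner False [(0.84, array([ 0.6061, -0.1106,  0.0136]))]
[-1.000e-01  4.000e-01  1.047e+02  0.000e+00  0.000e+00 -1.000e-01]
```

View pics/w3.png

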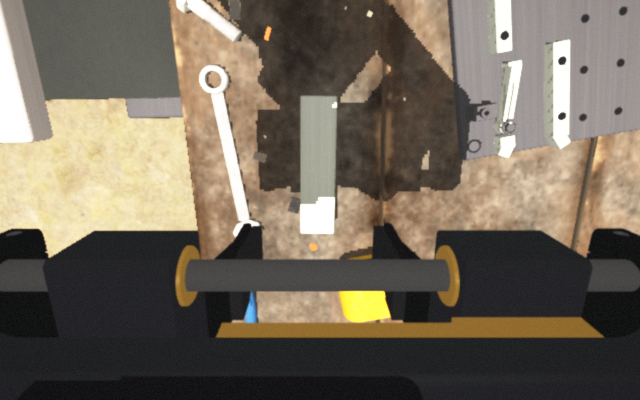

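>>> move_arm --series "0 0 35 0 0 0; 0 0 70 0 0 0; 0 0 95 0 0 0; 0 0 104 0 0 0; 0 0 104 0 0 0"

```text
time: 10.7
position: [0.4124, -0.196, 0.0424]
tool_rot: [0.715, 0.699, -0.0, -0.002]
ft_force: [0.8, 1.1, 0.4]
grip_width: 0.0567
grip_force: 0.0
```

>>> move_arm --series "0 0 0 0 0 0; 0 0 0 0 0 0; 0 0 0 0 0 0; 0 0 0 0 0 0; 0 0 0 0 0 0" --jaw 0 --newtons 35

```text
time: 11.12
position: [0.4141, -0.1973, 0.0452]
tool_rot: [0.715, 0.699, 0.0, 0.001]
ft_force: [0.7, 0.4, 0.3]
grip_width: 0.0308
grip_force: 0.0
```

>>> move_arm --series "0 0 -30 0 0 0; 0 0 -60 0 0 0; 0 0 -70 0 0 0; 0 0 -70 0 0 0"

```text
time: 11.45
position: [0.4153, -0.1981, 0.117]
tool_rot: [0.715, 0.699, 0.0, 0.003]
ft_force: [-0.4, 0.7, -0.0]
grip_width: 0.0053
grip_force: 0.0
```

Run:
```python
from h import *
o=st()
p=shot('scene','s1.png'); q=shot('top')
obs=[]
for pp in (p,q):
    for k,v in JP.items():
        if k=='pawl_nose': continue
        r=robot.tip_of(pp,k)
        if r and r[0]['p']>.35: obs.append((v[:2],r[0]['xyz'][:2],1.))
# earlier wrist/other readings
for k,w in (('jig_strap',(.5677,-.0001)),('jig_corner',(.5824,.0223)),('stile',(.6202,.0461)),('jig_mouth',(.603,-.1731)),('jig_mouth',(.601,-.174)),('jig_corner',(.5825,.0245)),('jig_strap',(.570,.0015))): obs.append((JP[k][:2],np.array(w),1.))
for it in range(3):
    th,t=fit2(obs); e=[np.linalg.norm(jw(th,t,o_[0])-o_[1]) for o_ in obs]
    obs=[o_ for o_,x in zip(obs,e) if x<max(.009,2.5*np.median(e))]
print(len(obs),np.degrees(th),t,np.round(np.array(e)*1e3,1))
print('mouth',jw(th,t,(-115,35)),'start',jw(th,t,(-202,35)),rel((*jw(th,t,(-202,35)),.12),th-np.pi/2))
i=cv2.imread('pics/s1.png')[150:320,230:430]; cv2.imwrite('pics/s1c.png',cv2.resize(i,None,fx=3,fy=3))
```

```text
t 11.45 pos [ 0.4153 -0.1981  0.117 ] R [[0.023, 1.0, 0.005], [1.0, -0.023, -0.004], [-0.004, 0.005, -1.0]] F [-0.4  0.7 -0. ] w 0.005258021833258312
16 99.4320123277796 [ 0.61521284 -0.05301365] [4.8 0.5 1.2 1.6 2.  5.4 1.6 0.8 4.8 4.1 0.3 3.7 3.6 2.3 1.9 3.7]
mouth [ 0.59953188 -0.17219464] start [ 0.61378919 -0.25801846] [-56.6 201.8  -6.4  -0.   -0.  -10.8]
```

The fingers had not finished closing at lift-off, so the tube was not gripped. Reopen, go down again and wait longer.

>>> move_arm --series "0 0 0 0 0 0; 0 0 0 0 0 0; 0 0 0 0 0 0; 0 0 0 0 0 0; 0 0 0 0 0 0; 0 0 35 0 0 0; 0 0 65 0 0 0; 0 0 71 0 0 0" --jaw 0.65

```text
time: 12.72
position: [0.4119, -0.1956, 0.0403]
tool_rot: [0.715, 0.699, -0.0, -0.003]
ft_force: [-0.6, 0.7, 0.5]
grip_width: 0.0457
grip_force: 0.0
```

>>> move_arm --series "0 0 0 0 0 0; 0 0 0 0 0 0; 0 0 0 0 0 0; 0 0 0 0 0 0; 0 0 0 0 0 0; 0 0 0 0 0 0; 0 0 0 0 0 0; 0 0 0 0 0 0" --jaw 0 --newtons 35

```text
time: 13.38
position: [0.4137, -0.197, 0.0435]
tool_rot: [0.715, 0.699, 0.0, 0.0]
ft_force: [0.5, 0.1, 0.6]
grip_width: 0.0082
grip_force: 0.0
```

Run:
```python
from h import *
p=shot('wrist','w4.png'); o=st()
q=shot('scene','s2.png')
a=cv2.imread('pics/s2.png')[190:310,240:400]; a=cv2.resize(a,(533,400))
b=cv2.resize(cv2.imread('pics/w4.png')[0:300,200:440],(267,334)); b=cv2.copyMakeBorder(b,0,66,0,0,0)
cv2.imwrite('pics/c4.png',np.hstack([a,b]))
for m in (robot.tip_of,robot.search_frame):
    for pp in (p,q): print([(x['p'],np.round(x['xyz'],4)) for x in m(pp,'short_tube')[:2]])
```

```text
t 13.4333 pos [ 0.4137 -0.1969  0.0434] R [[0.023, 1.0, 0.0], [1.0, -0.023, -0.0], [-0.0, 0.0, -1.0]] F [ 0.5  0.8 -0.9] w 0.005375183369927469
[(0.58, array([ 0.413 , -0.1841,  0.0011]))]
[(0.84, array([ 0.4151, -0.188 , -0.0048]))]
[(0.69, array([ 0.413 , -0.1576,  0.0304]))]
[(0.62, array([ 0.4093, -0.2101,  0.0251]))]
```

View pics/c4.png

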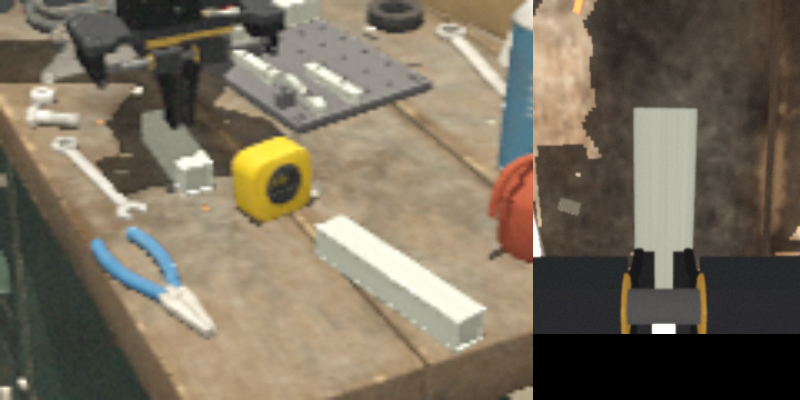

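The view shows the fingers closed on top of the tube (tube unmoved, centred at about (0.413,-0.184)), so the grasp must be deeper.

>>> move_arm --series "0 0 -10 0 0 0; 0 0 -10 0 0 0; 0 0 -10 0 0 0; 0 0 -10 0 0 0; 0 0 -10 0 0 0; 0 0 -10 0 0 0; 0 0 0 0 0 0; 0 0 7.5 0 0 0" --jaw 0.6

```text
time: 14.35
position: [0.4137, -0.197, 0.0353]
tool_rot: [0.715, 0.699, 0.0, 0.0]
ft_force: [0.1, -0.1, -0.1]
grip_width: 0.0455
grip_force: 0.0
```

>>> move_arm --series "0 0 0 0 0 0; 0 0 0 0 0 0; 0 0 0 0 0 0; 0 0 0 0 0 0; 0 0 0 0 0 0; 0 0 0 0 0 0; 0 0 0 0 0 0; 0 0 0 0 0 0" --jaw 0 --newtons 35

```text
time: 15.02
position: [0.4136, -0.1969, 0.0358]
tool_rot: [0.715, 0.699, 0.0, 0.0]
ft_force: [1.2, -0.6, 0.1]
grip_width: 0.0065
grip_force: 0.0
```

Run:
```python
from h import *
q=shot('scene','s3.png'); o=st()
x,y,z=o['position']
for dz in (0,-.01,-.022): print(dz,proj(q,[[x,y,z+dz]]))
for X in ([.398,-.124,.03],[.428,-.124,.03],[.428,-.244,.03],[.398,-.244,.03],[.398,-.244,0],[.428,-.244,0]): print(proj(q,[X]))
a=cv2.imread('pics/s3.png')[180:260,250:350]; cv2.imwrite('pics/s3c.png',cv2.resize(a,(750,600),interpolation=cv2.INTER_CUBIC))
```

```text
t 15.0667 pos [ 0.4136 -0.1969  0.0358] R [[0.023, 1.0, 0.0], [1.0, -0.023, -0.0], [-0.0, 0.0, -1.0]] F [-0.4 -0.3 -0. ] w 0.004236698202119887
0 [[293.16124372 230.94130612]]
-0.01 [[293.25603363 233.69585994]]
-0.022 [[293.36894464 236.97700524]]
[[280.65258001 223.85450176]]
[[289.08670339 222.04577783]]
[[303.21097685 238.25019388]]
[[294.21916679 240.36375514]]
[[294.50054482 248.76125501]]
[[303.39746559 246.5900891 ]]
```

View pics/s3c.png

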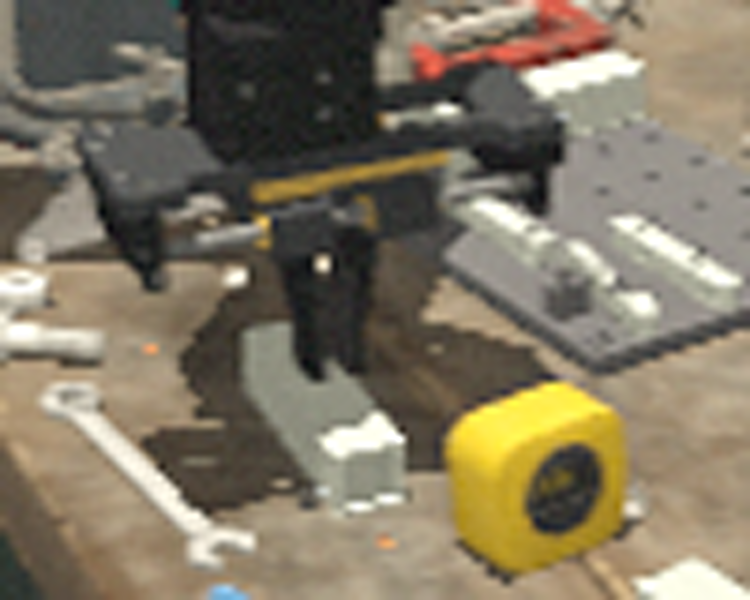

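In the picture the fingertips sit at about TCP height (crop (318,378) → z≈0.035) above the tube's top, so the tips reach less far than stated. Go to z≈0.023, which is safe either way.

>>> move_arm --series "0 0 -6 0 0 0; 0 0 -6 0 0 0; 0 0 -6 0 0 0; 0 0 -6 0 0 0; 0 0 -6 0 0 0; 0 0 -6 0 0 0; 0 0 3 0 0 0; 0 0 13 0 0 0" --jaw 0.6

```text
time: 15.73
position: [0.414, -0.1972, 0.0225]
tool_rot: [0.715, 0.699, 0.0, 0.001]
ft_force: [-0.4, -1.0, -0.0]
grip_width: 0.048
grip_force: 0.0
```

>>> move_arm --series "0 0 0 0 0 0; 0 0 0 0 0 0; 0 0 0 0 0 0; 0 0 0 0 0 0; 0 0 0 0 0 0; 0 0 0 0 0 0" --jaw 0 --newtons 35

```text
time: 16.23
position: [0.4138, -0.197, 0.0229]
tool_rot: [0.715, 0.699, 0.0, 0.0]
ft_force: [-0.1, -0.3, 0.5]
grip_width: 0.0202
grip_force: 0.0
```

Run:
```python
from h import *
q=shot('scene','s4.png'); o=st()
x,y,z=o['position']; print(o['grip_force'],proj(q,[[x,y,z],[x,y,z-.022]]))
p=shot('wrist','w5.png'); print(robot.get_obs()['grip_width'])
for k in ('short_tube','square'):print(k,[(x['p'],np.round(x['xyz'],4)) for x in robot.search_frame(p,k)[:2]])
print(proj(p,[[x,y,z],[x,y,z-.022],[.413,-.124,.03],[.413,-.244,.03],[.413,-.124,.0]]).round())
a=cv2.imread('pics/s4.png')[180:260,250:350]; a=cv2.resize(a,(500,400),interpolation=cv2.INTER_CUBIC)
b=cv2.imread('pics/w5.png')[:320,200:440]; b=cv2.resize(b,(300,400)); cv2.imwrite('pics/c5.png',np.hstack([a,b]))
```

```text
t 16.2833 pos [ 0.4137 -0.197   0.0229] R [[0.023, 1.0, 0.0], [1.0, -0.023, -0.0], [-0.0, 0.0, -1.0]] F [0.7 0.9 0.5] w 0.016184573844689715
0.0 [[293.32315997 234.49125514]
 [293.52878579 240.47511601]]
0.012234270484368572
short_tube []
square []
[[315. 236.]
 [316. 222.]
 [310.  95.]
 [316. 320.]
 [311.  95.]]
```

View pics/c5.png

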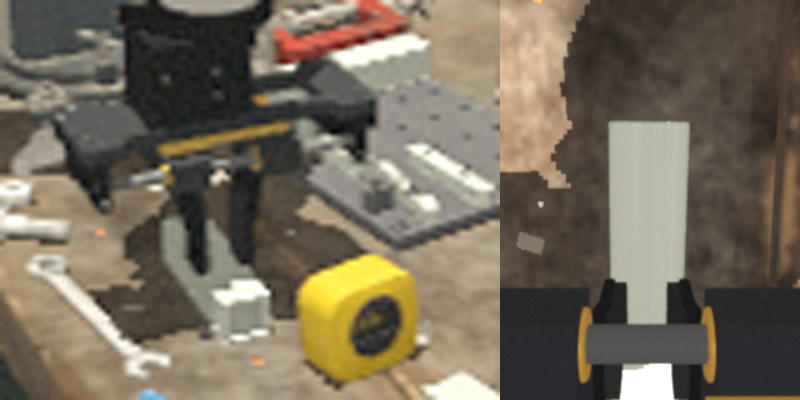

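Run:
```python
from h import *
p=shot('wrist','w6.png'); o=st(); W=np.linalg.inv(p['world_to_cam']); print('cam',W[:3,3].round(4),'f',p['mtx'][0,0], 'fwd',W[:3,2].round(3))
im=p['img'].astype(int); g=im.sum(2)
for r in (110,130,150,180): print(r,[ (c,im[r,c].tolist()) for c in range(270,366,6)] if r==150 else np.round(np.abs(np.diff(g[r,270:370])).argsort()[-4:]+270))
for X in ([.398,-.16,.03],[.428,-.16,.03]): print(proj(p,[X]))
print(proj(p,[[o['position'][0],o['position'][1],z] for z in (.04,.023,.001)]))
```

```text
t 16.4833 pos [ 0.4136 -0.1969  0.0228] R [[0.023, 1.0, 0.0], [1.0, -0.023, -0.0], [-0.0, 0.0, -1.0]] F [ 0.5  0.3 -1. ] w 0.003177542978068893
cam [ 0.4162 -0.1237  0.1929] f 342.72001451393777 fwd [-0.006 -0.269 -0.963]
110 [350 287 351 286]
130 [349 287 350 286]
150 [(270, [84, 72, 63]), (276, [89, 79, 64]), (282, [73, 67, 53]), (288, [171, 170, 153]), (294, [185, 187, 169]), (300, [185, 187, 171]), (306, [190, 190, 173]), (312, [188, 188, 173]), (318, [189, 189, 172]), (324, [190, 189, 172]), (330, [189, 191, 172]), (336, [189, 191, 177]), (342, [186, 189, 174]), (348, [174, 176, 158]), (354, [82, 73, 65]), (360, [90, 82, 71])]
180 [286 288 348 287]
[[281.31815002 172.61572667]]
[[342.96409865 171.22778697]]
[[315.1295176  250.41604648]
 [315.29384694 236.47691652]
 [315.46746349 221.75000532]]
```

>>> move_arm --series "0 0 2 0 0 0; 0 0 4 0 0 0; 0 0 5 0 0 0; 0 0 5 0 0 0"

```text
time: 16.82
position: [0.4145, -0.197, 0.0221]
tool_rot: [0.715, 0.699, 0.0, 0.002]
ft_force: [-3.4, 4.6, 47.8]
grip_width: 0.0007
grip_force: 23.6
```

The closed tips touch the tube's top (z 0.030) with TCP reading 0.022, so the real tips are about 8 mm behind the TCP reading. Open up and descend with an eye on force.

>>> move_arm --series "0 0 -15 0 0 0; 0 0 -15 0 0 0; 0 0 -15 0 0 0; 0 0 -15 0 0 0; 0 0 -15 0 0 0; 0 0 -15 0 0 0; 0 1.5 -8 0 0 0; 0 1.5 0 0 0 0" --jaw 0.6

```text
time: 17.48
position: [0.4155, -0.1972, 0.017]
tool_rot: [0.715, 0.699, 0.0, 0.0]
ft_force: [0.9, 0.4, -0.1]
grip_width: 0.0458
grip_force: 0.0
```

>>> move_arm --series "0 0 2 0 0 0; 0 0 4 0 0 0; 0 0 4 0 0 0"

```text
time: 17.73
position: [0.4146, -0.1966, 0.0128]
tool_rot: [0.715, 0.699, -0.0, -0.001]
ft_force: [0.0, 0.1, -0.5]
grip_width: 0.0515
grip_force: 0.0
```

>>> move_arm --series "0 0 0 0 0 0; 0 0 0 0 0 0; 0 0 0 0 0 0; 0 0 0 0 0 0; 0 0 0 0 0 0; 0 0 0 0 0 0; 0 0 0 0 0 0; 0 0 0 0 0 0" --jaw 0 --newtons 35

```text
time: 18.4
position: [0.4149, -0.1969, 0.0138]
tool_rot: [0.715, 0.699, -0.0, -0.0]
ft_force: [-0.8, -1.0, 3.2]
grip_width: 0.0295
grip_force: 35.0
```

Gripped (29.5 mm, 35 N). Lift and carry to before the mouth.

>>> move_arm --series "0 0 -30 0 0 0; 0 15 -60 0 0 0; -5 50 -85 0 0 0; -15 85 -90 0 0 -3; -25 120 -90 0 0 -6; -37 155 -90 0 0 -9; -50 185 -90 0 0 -10.7; -55 198 -90 0 0 -10.7"

```text
time: 19.07
position: [0.6165, -0.2587, 0.1037]
tool_rot: [0.646, 0.763, 0.001, 0.003]
ft_force: [-1.0, -0.6, -1.4]
grip_width: 0.0296
grip_force: 35.0
```

>>> move_arm --series "0 0 0 0 0 0; 0 0 0 0 0 0"

```text
time: 19.23
position: [0.611, -0.2559, 0.1024]
tool_rot: [0.647, 0.763, -0.0, -0.001]
ft_force: [-0.7, 0.4, -2.4]
grip_width: 0.0294
grip_force: 35.0
```

Run:
```python
from h import *
o=st()
p=shot('wrist','w7.png')
W=p['world_to_cam']; T=np.eye(4); T[:3,:3]=R.from_quat(o['tool_rot']).as_matrix(); T[:3,3]=o['position']; np.save('cam_tool.npy',W@T)
np.save('w7.npy',W); np.save('K.npy',p['mtx'])
for k in ('jig_mouth','jig_strap','jig_corner','pawl_nose','stile','jig','short_tube'):
    r=robot.tip_of(p,k); 
    if r: print(k,round(r[0]['p'],2),np.round(r[0]['xyz'],4))
th=np.radians(99.43);t=np.array([.6152,-.053])
v=p['img'][:,:,::-1].copy()
for a,b,z in [((-34,51),(78,51),26),((-110,19),(-34,19),26),((-110,6),(-34,6),26),((-112,51),(-102,51),26),((-120,90),(-120,-90),12),((-120,90),(120,90),12),((80,-86),(80,50),42)]:
    u=proj(p,[[*jw(th,t,a),z/1e3],[*jw(th,t,b),z/1e3]]); cv2.line(v,tuple(map(int,u[0]*8)),tuple(map(int,u[1]*8)),(0,0,255),1,cv2.LINE_AA,3)
cv2.imwrite('pics/w7o.png',v)
```

```text
t 19.2333 pos [ 0.611  -0.2559  0.1024] R [[-0.163, 0.987, -0.002], [0.987, 0.163, 0.001], [0.002, -0.002, -1.0]] F [-0.7  0.4 -2.4] w 0.029446660435648725
jig_mouth 0.82 [ 0.6036 -0.1724  0.015 ]
short_tube 0.62 [ 0.6103 -0.2418  0.0886]
```

View pics/w7o.png

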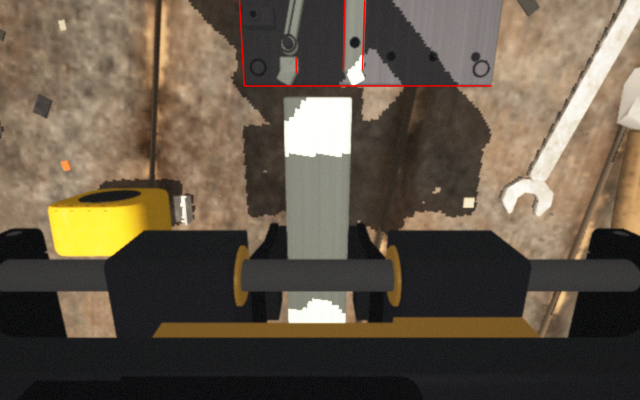

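The overlay of the fitted jig matches plate edge (row 86), guide bar (345–365) and entry block (297) within a pixel or so, and the tube is in line with the tool. Descend in front of the mouth.

>>> move_arm --series "0 1 25 0 0 0; 0 2.4 50 0 0 0; 0 2.4 68 0 0 0; 0 2.4 75 0 0 0; 0 2.4 75 0 0 0; 0 2.4 75 0 0 0"

```text
time: 20.13
position: [0.6143, -0.2562, 0.0289]
tool_rot: [0.647, 0.763, 0.0, 0.0]
ft_force: [-0.1, 0.3, -2.5]
grip_width: 0.0291
grip_force: 35.0
```

```bash
cat >> h.py <<'E'
TH=np.radians(99.43);T0=np.array([.6152,-.053])
def jst():
    o=st(); d=o['position'][:2]-T0; c,s=np.cos(TH),np.sin(TH)
    y=R.from_quat(o['tool_rot']).as_matrix()[:2,1]; print('jig xy mm',np.round([1e3*(c*d[0]+s*d[1]),1e3*(-s*d[0]+c*d[1])],1),'heading',np.degrees(np.arctan2(y[1],y[0])))
    return o
E
python3 -c "
from h import *
jst()"
```

```text
t 20.1333 pos [ 0.6143 -0.2562  0.0289] R [[-0.163, 0.987, 0.0], [0.987, 0.163, -0.0], [-0.0, 0.0, -1.0]] F [-0.1  0.3 -2.5] w 0.029115409523581624
jig xy mm [-200.3   34.2] heading 9.374933141449604
```

>>> move_arm --series "6 -0.5 0 0 0 0; 12 -0.5 1 0 0 0; 18 -0.5 2 0 0 0; 24 -0.5 2 0 0 0; 30 -0.5 2 0 0 0; 38 -0.5 2 0 0 0; 45 -0.5 2 0 0 0; 45 -0.5 2 0 0 0"

```text
time: 20.8
position: [0.6056, -0.2094, 0.0266]
tool_rot: [0.646, 0.763, 0.0, -0.001]
ft_force: [-0.4, 0.7, -1.9]
grip_width: 0.0297
grip_force: 35.0
```

```bash
python3 -c "
from h import *
jst()"
```

```text
t 20.8 pos [ 0.6056 -0.2094  0.0266] R [[-0.164, 0.986, -0.001], [0.986, 0.164, 0.002], [0.002, -0.001, -1.0]] F [-0.4  0.7 -1.9] w 0.0297375380040869
jig xy mm [-152.7   35.1] heading 9.444030788100566
```

>>> move_arm --series "8 0 0.5 0 0 0; 16 0 1 0 0 0; 24 0 1 0 0 0; 32 0 1 0 0 0; 40 0 1 0 0 0; 48 0 1 0 0 0; 56 0 1 0 0 0; 64 0 1 0 0 0"

```text
time: 21.47
position: [0.5969, -0.1512, 0.0265]
tool_rot: [0.647, 0.762, -0.001, 0.003]
ft_force: [-1.9, -6.9, 0.3]
grip_width: 0.0296
grip_force: 35.0
```

```bash
python3 -c "
from h import *
jst()"
```

```text
t 21.4667 pos [ 0.5969 -0.1512  0.0265] R [[-0.162, 0.987, 0.003], [0.987, 0.162, -0.005], [-0.005, 0.002, -1.0]] F [-1.9 -6.9  0.3] w 0.029592627609459608
jig xy mm [-93.9  34.2] heading 9.335894457348514
```

>>> move_arm --series "8 0 0 0 0 0; 16 0 0 0 0 0; 24 0 0 0 0 0; 32 0 0 0 0 0; 40 0 0 0 0 0; 48 0 0 0 0 0; 56 0 0 0 0 0; 64 0 0 0 0 0"

```text
time: 22.13
position: [0.5869, -0.0873, 0.0264]
tool_rot: [0.647, 0.763, -0.0, 0.003]
ft_force: [-0.1, -6.4, -0.7]
grip_width: 0.0296
grip_force: 35.0
```

```bash
python3 -c "
from h import *
jst()"
```

```text
t 22.1333 pos [ 0.5869 -0.0873  0.0264] R [[-0.163, 0.987, 0.004], [0.987, 0.163, -0.004], [-0.004, 0.003, -1.0]] F [-0.1 -6.4 -0.7] w 0.029636123687385947
jig xy mm [-29.2  33.5] heading 9.375633827183094
```

>>> move_arm --series "7 -0.5 0 0 0 0; 14 -1 0 0 0 0; 21 -1 0 0 0 0; 27 -1 0 0 0 0; 31 -1 0 0 0 0; 34 -1 0 0 0 0; 36 -1 0 0 0 0; 36 -1 0 0 0 0"

```text
time: 22.8
position: [0.579, -0.0503, 0.0259]
tool_rot: [0.647, 0.762, -0.0, 0.001]
ft_force: [3.5, -4.1, -0.1]
grip_width: 0.0296
grip_force: 35.0
```

```bash
python3 -c "
from h import *
jst()"
```

```text
t 22.8 pos [ 0.579  -0.0503  0.0259] R [[-0.163, 0.987, 0.001], [0.987, 0.163, -0.001], [-0.001, 0.001, -1.0]] F [ 3.5 -4.1 -0.1] w 0.02963323418074011
jig xy mm [ 8.6 35.3] heading 9.367362991383699
```

Not yet clearly butted; push on in small steps watching force.

>>> move_arm --series "1 0 0 0 0 0; 2 0 0 0 0 0; 3 0 0 0 0 0; 3 0 0 0 0 0"

```text
time: 23.13
position: [0.5792, -0.0502, 0.026]
tool_rot: [0.647, 0.763, -0.001, 0.002]
ft_force: [2.0, -12.0, -0.3]
grip_width: 0.0291
grip_force: 35.0
```

>>> move_arm --series "1 0 0 0 0 0; 2 0 0 0 0 0; 3 0 0 0 0 0; 3 0 0 0 0 0"

```text
time: 23.47
position: [0.5795, -0.0501, 0.0263]
tool_rot: [0.646, 0.763, -0.002, 0.004]
ft_force: [1.4, -20.4, -0.6]
grip_width: 0.0298
grip_force: 35.0
```

Run:
```python
from h import *
jst()
p=shot('wrist','w8.png')
for k in ('jig_corner','pawl_nose','short_tube','square'):
    print(k,[(round(x['p'],2),np.round(x['xyz'],4)) for x in robot.tip_of(p,k)[:2]])
```

```text
t 23.4667 pos [ 0.5795 -0.0501  0.0263] R [[-0.166, 0.986, 0.004], [0.986, 0.166, -0.009], [-0.009, 0.002, -1.0]] F [  1.4 -20.4  -0.6] w 0.029792663329334054
jig xy mm [ 8.7 34.8] heading 9.544078473942221
jig_corner [(0.77, array([0.5837, 0.0203, 0.0153]))]
pawl_nose []
short_tube [(0.95, array([ 0.5773, -0.0378,  0.0142]))]
square []
```

Butted: force rises to 20 N with no motion. Relax, release, rise and check the pawl.

>>> move_arm --series "-4 0 0 0 0 0; -4 0 0 0 0 0; -4 0 0 0 0 0; -4 0 0 0 0 0; -4 0 0 0 0 0; -4 0 -35 0 0 0; -4 0 -75 0 0 0; -4 0 -115 0 0 0" --jaw 0.6

```text
time: 24.38
position: [0.5765, -0.0469, 0.1404]
tool_rot: [0.647, 0.763, -0.001, -0.002]
ft_force: [1.0, -0.1, -0.2]
grip_width: 0.0519
grip_force: 0.0
```

>>> move_arm --series "-30 0 -10 0 0 0; -60 0 -20 0 0 0; -60 0 -20 0 0 0"

```text
time: 24.63
position: [0.5913, -0.1119, 0.1639]
tool_rot: [0.648, 0.762, 0.001, 0.005]
ft_force: [0.8, -0.2, 1.5]
grip_width: 0.0525
grip_force: 0.0
```

Run:
```python
from h import *
jst()
p=shot('wrist','w9.png')
for k in ('jig_corner','pawl_nose','short_tube'):
    print(k,[(round(x['p'],2),np.round(x['xyz'],4)) for x in robot.tip_of(p,k)[:2]])
v=p['img'][:,:,::-1].copy()
def L(a,b,z,c):
    u=proj(p,[[*jw(TH,T0,a),z/1e3],[*jw(TH,T0,b),z/1e3]]); cv2.line(v,tuple(map(int,u[0]*8)),tuple(map(int,u[1]*8)),c,1,cv2.LINE_AA,3)
L((-40,20),(-40,50),42,(0,0,255)); L((-40,20),(80,20),42,(0,0,255)); L((80,-86),(80,50),42,(0,255,0)); L((-42.5,40),(-42.5,46),19,(255,0,0))
u=proj(p,[[*jw(TH,T0,(0,20)),.03]])[0].astype(int); print(u)
cv2.imwrite('pics/w9o.png',cv2.resize(v[:240],(800,300)))
q=shot('top')
for k in ('square','square_corner'):
  for pp in (p,q): print(k,[(round(x['p'],2),np.round(x['xyz'],4)) for x in robot.tip_of(pp,k)[:3]])
```

```text
t 24.6333 pos [ 0.5913 -0.1119  0.1639] R [[-0.161, 0.987, 0.008], [0.987, 0.161, -0.005], [-0.006, 0.007, -1.0]] F [ 0.8 -0.2  1.5] w 0.052474189458745185
jig xy mm [-54.2  33.2] heading 9.273572877346837
jig_corner [(0.58, array([0.5825, 0.0227, 0.0141])), (0.47, array([0.5703, 0.0006, 0.0438]))]
pawl_nose []
short_tube [(0.81, array([ 0.5792, -0.04  ,  0.0132])), (0.63, array([ 0.604 , -0.1716,  0.0143]))]
[330 115]
square []
square [(0.67, array([ 0.5854,  0.3567, -0.002 ]))]
square_corner []
square_corner [(0.55, array([0.5654, 0.41  , 0.0017]))]
```

View pics/w9o.png

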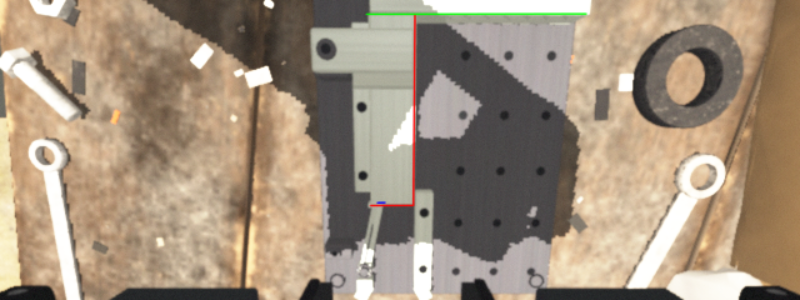

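The tube's end is at its -40 line and the pawl nose lies behind it (crop (378,205)), so the tube is home. Now go look at the square, with the gripper's long side kept away from the vice.

>>> move_arm --series "20 -22 -8 0 0 2; 40 -44 -16 0 0 4; 60 -66 -16 0 0 6; 80 -88 -16 0 0 8; 100 -110 -16 0 0 9.3; 120 -132 -16 0 0 9.3; 139 -155 -16 0 0 9.3; 139 -155 -16 0 0 9.3" --jaw 0

```text
time: 25.75
position: [0.4045, 0.0083, 0.1758]
tool_rot: [0.706, 0.709, -0.002, -0.005]
ft_force: [-0.7, 0.3, -0.0]
grip_width: 0.0067
grip_force: 0.0
```

```bash
cat >> h.py <<'E'
def sqmodel(n=400):
    o=[(-45,-45),(-45,55),(-33,55)]
    # silhouette: outer triangle minus inner opening, via polygons in square frame (mm)
    k=7*2**.5
    outer=np.array([(-45,-45),(55,-45),(55,-45+max(0,k-10)),(k-(-33)-0,-33),(-33,k+33),(-45+max(0,k-10),55),(-45,55)],float)
    inner=np.array([(-33,-33),(33-k,-33),(-33,33-k)],float)
    return outer,inner
E
python3 - <<'E'
from h import *
o=st(); p=shot('wrist','q1.png'); np.save('q1.npy',p['world_to_cam'])
for k in ('square','square_corner','square_x1','square_x2','square_y1','square_y2'):
    for m in (robot.tip_of,robot.search_frame): print(k,[(round(x['p'],2),np.round(x['xyz'],4)) for x in m(p,k)[:2]])
E
```

```text
t 25.75 pos [0.4045 0.0083 0.1758] R [[-0.004, 1.0, -0.01], [1.0, 0.004, 0.003], [0.003, -0.01, -1.0]] F [-0.7  0.3 -0. ] w 0.0067161086678077415
square [(0.94, array([0.4161, 0.0558, 0.0016]))]
square [(0.89, array([0.419 , 0.0617, 0.0116])), (0.7, array([ 0.5748, -0.1366,  0.0261]))]
square_corner [(0.94, array([4.079e-01, 1.218e-01, 4.000e-04]))]
square_corner [(0.74, array([0.4135, 0.0663, 0.0099]))]
square_x1 [(0.89, array([0.4005, 0.1096, 0.0059])), (0.74, array([0.3474, 0.0466, 0.0124]))]
square_x1 [(0.74, array([0.4148, 0.0666, 0.0147])), (0.43, array([0.6141, 0.0459, 0.0428]))]
square_x2 [(0.89, array([0.4005, 0.1096, 0.0059])), (0.74, array([0.3474, 0.0466, 0.0124]))]
square_x2 [(0.74, array([0.4148, 0.0666, 0.0147])), (0.43, array([0.6141, 0.0459, 0.0428]))]
square_y1 [(0.66, array([0.4201, 0.114 , 0.0052]))]
square_y1 [(0.91, array([0.4173, 0.0634, 0.0156]))]
square_y2 [(0.66, array([0.4201, 0.114 , 0.0052]))]
square_y2 [(0.91, array([0.4173, 0.0634, 0.0156]))]
```

```bash
cat >> h.py <<'E'
from scipy.optimize import minimize
def sqfit(p,x0,z=.012):
    "refine (x,y m, yaw) of the square by contrast of saturation/brightness inside/outside the model outline"
    im=cv2.GaussianBlur(p['img'],(3,3),0); lab=cv2.cvtColor(im,cv2.COLOR_RGB2LAB).astype(float)
    f=-(lab[...,2]-128)  # grey against brown
    outer,inner=sqmodel()
    def P(poly,v):
        c,s=np.cos(v[2]),np.sin(v[2]); w=poly/1e3@np.array([[c,-s],[s,c]]).T+v[:2]
        return proj(p,np.c_[w,np.full(len(w),z)])
    def cost(u):
        v=np.array(x0)+np.array([u[0]*1e-3,u[1]*1e-3,u[2]*.02])
        m=np.zeros(f.shape,np.uint8); cv2.fillPoly(m,[(P(outer,v)*16).astype(np.int32)],255,cv2.LINE_AA,4); cv2.fillPoly(m,[(P(inner,v)*16).astype(np.int32)],0,cv2.LINE_AA,4)
        m=m/255.; r=cv2.dilate(m,np.ones((9,9))); r=r-m
        return -((f*m).sum()/m.sum()-(f*r).sum()/r.sum())
    b=min((minimize(cost,s,method='Nelder-Mead',options=dict(initial_simplex=np.array(s)+np.array([[0,0,0],[4,0,0],[0,4,0],[0,0,3]]))) for s in ([0,0,0],[3,3,0],[-3,-3,0],[3,-3,0],[-3,3,0])),key=lambda r:r.fun)
    return np.array(x0)+b.x*np.array([1e-3,1e-3,.02]),cost(np.zeros(3)),b.fun
E
python3 - <<'E'
from h import *
o=st(); p=shot('wrist','q2.png')
v,c0,c1=sqfit(p,(.4155,.0575,np.radians(-129.7))); print(v[:2].round(4),np.degrees(v[2]),c0,c1)
d=v[2]+np.pi/4; O=v[:2]; F=O-.0195*np.array([np.cos(d),np.sin(d)]); print('finger',F.round(4),'heading',np.degrees(d)+90)
print('corner',(O-.0636*np.array([np.cos(d),np.sin(d)])).round(4))
print(rel((*F,.03),d+np.pi/2))
E
```

```text
t 26.4 pos [0.4126 0.0044 0.1765] R [[-0.001, 1.0, -0.0], [1.0, 0.001, 0.0], [0.0, -0.0, -1.0]] F [ 0.5 -0.4 -0.2] w 0.000596353625958631
[0.4139 0.0579] -124.25241212733049 -1.5438855274444192 -2.1077923937735816
finger [0.4103 0.077 ] heading 10.747587872669513
corner [0.402  0.1204]
[ 72.6  -2.2 146.6  -0.   -0.  -10.7]
```

>>> move_arm --series "30 0 30 0 0 -3; 60 0 65 0 0 -6; 73 0.4 105 0 0 -6; 73 0.4 140 0 0 -6; 73 0.4 160 0 0 -6; 73 0.4 168 0 0 -6; 73 0.4 174 0 0 -6; 73 0.4 178 0 0 -6" --jaw 0

```text
time: 27.12
position: [0.4132, 0.0774, -0.0015]
tool_rot: [0.669, 0.743, 0.0, 0.0]
ft_force: [-0.4, -0.6, -0.3]
grip_width: 0.0005
grip_force: 0.0
```

>>> move_arm --series "0 0 0 0 0 0; 0 0 0 0 0 0"

```text
time: 27.28
position: [0.4136, 0.0773, -0.0004]
tool_rot: [0.669, 0.743, 0.001, 0.001]
ft_force: [0.8, -0.7, 0.9]
grip_width: 0.0005
grip_force: 0.0
```

>>> move_arm --series "0 0 3 0 0 0; -8 0 3 0 0 0; -18 0 3 0 0 0; -28 0 3 0 0 0; -38 0 3 0 0 0; -48 0 3 0 0 0; -58 0 3 0 0 0; -68 0 3 0 0 0"

```text
time: 27.95
position: [0.4199, 0.0087, -0.0043]
tool_rot: [0.669, 0.743, -0.0, -0.0]
ft_force: [-0.1, 1.7, 1.0]
grip_width: 0.0006
grip_force: 0.9
```

>>> move_arm --series "-6 0 0 0 0 0; -7 0 0 0 0 0; -3 0 0 0 0 0; -3 0 -30 0 0 0; -3 0 -70 0 0 0; -3 0 -110 0 0 0; -20 0 -150 0 0 0; -45 0 -170 0 0 0"

```text
time: 28.62
position: [0.4248, -0.0333, 0.1689]
tool_rot: [0.667, 0.745, 0.001, 0.001]
ft_force: [1.0, -0.2, 0.2]
grip_width: 0.0004
grip_force: 0.0
```

Run:
```python
from h import *
o=st(); p=shot('wrist','q3.png')
for k in ('square','square_corner','square_x1','square_x2','square_y1','square_y2'):
    print(k,[(round(x['p'],2),np.round(x['xyz'],4)) for x in robot.tip_of(p,k)[:2]])
```

```text
t 28.6167 pos [ 0.4248 -0.0333  0.1689] R [[-0.11, 0.994, 0.003], [0.994, 0.11, -0.001], [-0.001, 0.003, -1.0]] F [ 1.  -0.2  0.2] w 0.00043637848845533696
square [(0.87, array([ 0.4201, -0.0202,  0.0016]))]
square_corner [(0.84, array([ 0.4152,  0.0483, -0.0024]))]
square_x1 [(0.75, array([ 0.4253, -0.018 ,  0.0025])), (0.64, array([ 0.3534, -0.0272,  0.009 ]))]
square_x2 [(0.75, array([ 0.4253, -0.018 ,  0.0025])), (0.64, array([ 0.3534, -0.0272,  0.009 ]))]
square_y1 [(0.96, array([ 0.493 , -0.0157,  0.0085])), (0.9, array([0.4266, 0.0385, 0.0107]))]
square_y2 [(0.96, array([ 0.493 , -0.0157,  0.0085])), (0.9, array([0.4266, 0.0385, 0.0107]))]
```

>>> move_arm --series "4 0 0 0 0 7; 8 0 0 0 0 14; 12 0 0 0 0 21; 16 -1 0 0 0 28; 16 -1 0 0 0 35; 16 -1 0 0 0 42; 16 -1 0 0 0 49; 16 -1 0 0 0 56" --jaw 0.28

```text
time: 29.63
position: [0.4206, -0.0178, 0.164]
tool_rot: [0.94, 0.34, -0.002, -0.001]
ft_force: [-0.4, -1.1, -0.0]
grip_width: 0.0239
grip_force: 0.0
```

>>> move_arm --series "0 0 0 0 0 7; 0 0 10 0 0 14; 0 0 20 0 0 21; 0 0 30 0 0 28; 0 0 30 0 0 35; 0 0 30 0 0 35.3; 0 0 30 0 0 35.3"

```text
time: 30.22
position: [0.421, -0.0181, 0.1345]
tool_rot: [0.999, 0.044, -0.002, -0.001]
ft_force: [0.1, -0.3, -0.9]
grip_width: 0.0244
grip_force: 0.0
```

Run:
```python
from h import *
o=st(); p=shot('wrist','q4.png')
for k in ('square','square_corner','square_x1','square_y1'):
    print(k,[(round(x['p'],2),np.round(x['xyz'],4)) for x in robot.tip_of(p,k)[:2]])
for x0 in ((.4224,-.0178,np.radians(-130)),(.4204,-.0190,np.radians(-127))):
    v,c0,c1=sqfit(p,x0); print(v[:2].round(4),np.degrees(v[2]),c0,c1)
```

```text
t 30.2167 pos [ 0.421  -0.0181  0.1345] R [[0.996, 0.087, -0.003], [0.087, -0.996, 0.001], [-0.003, -0.001, -1.0]] F [ 0.1 -0.3 -0.9] w 0.024354284964551384
square [(0.74, array([ 4.234e-01, -2.030e-02, -2.000e-04])), (0.45, array([ 0.4161,  0.0464, -0.0022]))]
square_corner [(0.59, array([0.4175, 0.0479, 0.0005]))]
square_x1 [(0.66, array([0.4085, 0.0365, 0.0073])), (0.6, array([ 0.3538, -0.0257,  0.0102]))]
square_y1 [(0.85, array([ 0.4863, -0.0158,  0.0094])), (0.73, array([0.4109, 0.0358, 0.0078]))]
[ 0.4243 -0.0173] -129.39363392510404 -5.3202036452655665 -5.824544157481812
[ 0.4243 -0.0173] -129.42223810372477 -4.321825478815725 -5.823437699714442
```

>>> move_arm --series "2 -0.5 35 0 0 -0.6; 3.4 -0.5 70 0 0 -0.6; 3.4 -0.5 100 0 0 -0.6; 3.4 -0.5 118 0 0 -0.6; 3.4 -0.5 128 0 0 -0.6; 3.4 -0.5 134 0 0 -0.6; 3.4 -0.5 138 0 0 -0.6; 3.4 -0.5 138 0 0 -0.6"

```text
time: 31.13
position: [0.4255, -0.0183, -0.0026]
tool_rot: [0.999, 0.047, -0.0, -0.0]
ft_force: [0.2, 0.4, -0.1]
grip_width: 0.0249
grip_force: 0.0
```

>>> move_arm --series "0 0 0 0 0 0; 0 0 0 0 0 0; 0 0 0 0 0 0; 0 0 0 0 0 0; 0 0 0 0 0 0; 0 0 0 0 0 0" --jaw 0 --newtons 25

```text
time: 31.63
position: [0.4258, -0.0183, -0.0016]
tool_rot: [0.999, 0.047, 0.001, 0.0]
ft_force: [-0.2, 0.1, 6.4]
grip_width: 0.0134
grip_force: 25.0
```

>>> move_arm --series "0 0 -30 0 0 0; 0 0 -65 0 0 0; 20 2 -95 0 0 -5; 55 5 -98 0 0 -12; 90 9 -98 0 0 -19; 125 12 -98 0 0 -26; 160 16 -98 0 0 -33; 195 20 -98 0 0 -40"

```text
time: 32.3
position: [0.6223, -0.0196, 0.0957]
tool_rot: [0.921, 0.389, -0.0, -0.0]
ft_force: [1.3, -0.9, -1.9]
grip_width: 0.0137
grip_force: 25.0
```

>>> move_arm --series "14 18 0 0 0 -7; 14 18 0 0 0 -9; 14 18 0 0 0 -9; 14 18 0 0 0 -9"

```text
time: 32.63
position: [0.6426, -0.0222, 0.0948]
tool_rot: [0.89, 0.456, -0.001, -0.001]
ft_force: [-0.7, -0.1, -1.5]
grip_width: 0.0134
grip_force: 25.0
```

Run:
```python
from h import *
o=jst(); print(o['grip_width'],o['grip_force'])
p=shot('wrist','q5.png')
for k in ('square','square_corner','square_y2','jig_corner','short_tube'):
    print(k,[(round(x['p'],2),np.round(x['xyz'],4)) for x in robot.tip_of(p,k)[:2]])
print(rel((.6443,-.0197,.02),np.radians(-35.57)))
```

```text
t 32.6333 pos [ 0.6426 -0.0222  0.0948] R [[0.583, 0.812, -0.003], [0.812, -0.583, 0.001], [-0.001, -0.003, -1.0]] F [-0.7 -0.1 -1.5] w 0.013380030847518916
jig xy mm [ 25.9 -32.1] heading -35.681913438649076
0.013380030847518916 24.999927878379822
square [(0.86, array([ 0.6421, -0.0268,  0.0978]))]
square_corner []
square_y2 [(0.64, array([0.6836, 0.0304, 0.106 ]))]
jig_corner [(0.93, array([0.5821, 0.0202, 0.0112]))]
short_tube []
[ 2.8 -0.8 75.8 -0.   0.  -0.1]
```

>>> move_arm --series "0 0 30 0 0 0; 0 0 55 0 0 0; 0 0 70 0 0 0; 0 0 78 0 0 0; 0 0 82 0 0 0; 0 0 84 0 0 0; 0 0 84 0 0 0"

```text
time: 33.52
position: [0.6446, -0.0227, 0.0121]
tool_rot: [0.89, 0.457, 0.0, 0.0]
ft_force: [-0.5, 0.3, -1.6]
grip_width: 0.0137
grip_force: 25.0
```

Run:
```python
from h import *
jst()
```

```text
t 33.5167 pos [ 0.6446 -0.0227  0.0121] R [[0.583, 0.813, 0.001], [0.813, -0.583, -0.0], [0.0, 0.001, -1.0]] F [-0.5  0.3 -1.6] w 0.013706598776191282
jig xy mm [ 25.1 -34. ] heading -35.62881129913199
```

>>> move_arm --series "0 0 1.5 0 0 0; 0 -2 1.5 0 0 0; 0 -4 1.5 0 0 0; 0 -6 1.5 0 0 0; 0 -8 1.5 0 0 0; 0 -10 1.5 0 0 0; 0 -11 1.5 0 0 0; 0 -11 1.5 0 0 0"

```text
time: 34.18
position: [0.6368, -0.0165, 0.0108]
tool_rot: [0.889, 0.457, 0.002, 0.001]
ft_force: [3.2, 0.3, -0.6]
grip_width: 0.0136
grip_force: 25.0
```

Run:
```python
from h import *
jst()
```

```text
t 34.1833 pos [ 0.6368 -0.0165  0.0108] R [[0.582, 0.813, 0.004], [0.813, -0.582, -0.001], [0.002, 0.004, -1.0]] F [ 3.2  0.3 -0.6] w 0.01360592524157808
jig xy mm [ 32.5 -27.3] heading -35.607232415438986
```

>>> move_arm --series "0.7 -0.7 0 0 0 0; 1.4 -1.4 0 0 0 0; 2.1 -2.1 0 0 0 0; 2.8 -2.8 0 0 0 0; 3.5 -3.5 0 0 0 0; 3.5 -3.5 0 0 0 0"

```text
time: 34.68
position: [0.6361, -0.0124, 0.0107]
tool_rot: [0.889, 0.457, 0.001, 0.002]
ft_force: [4.9, -4.2, -0.6]
grip_width: 0.0131
grip_force: 25.0
```

Run:
```python
from h import *
jst()
```

```text
t 34.6833 pos [ 0.6361 -0.0124  0.0107] R [[0.582, 0.813, 0.004], [0.813, -0.582, -0.002], [0.001, 0.004, -1.0]] F [ 4.9 -4.2 -0.6] w 0.01311011436520573
jig xy mm [ 36.7 -27.2] heading -35.5894467902908
```

Both contacts felt; press a little more along the diagonal, and down onto the plate.

>>> move_arm --series "0 -1 0.5 0 0 0; 0 -2 1 0 0 0; 0 -2.5 1 0 0 0; 0 -2.5 1 0 0 0; 0 -2.5 1 0 0 0"

```text
time: 35.1
position: [0.6361, -0.0123, 0.0106]
tool_rot: [0.889, 0.457, 0.003, 0.004]
ft_force: [7.0, -7.0, 0.9]
grip_width: 0.0137
grip_force: 25.0
```

Run:
```python
from h import *
jst()
```

```text
t 35.1 pos [ 0.6361 -0.0123  0.0106] R [[0.582, 0.813, 0.008], [0.813, -0.582, -0.004], [0.002, 0.009, -1.0]] F [ 7.  -7.   0.9] w 0.013673495099319621
jig xy mm [ 36.7 -27.3] heading -35.597154321634854
```

>>> move_arm --series "0 0 0.5 0 0 0; 0 0 0.5 0 0 0; 0 0 0.5 0 0 0; 0 2 0.5 0 0 0; 0 2.5 0 0 0 0; 0 2.5 0 0 0 0; 0 2.5 -10 0 0 0; 0 2.5 -20 0 0 0" --jaw 0.27

```text
time: 35.77
position: [0.6326, -0.0107, 0.0287]
tool_rot: [0.889, 0.457, -0.002, -0.001]
ft_force: [0.4, 0.6, 0.2]
grip_width: 0.0235
grip_force: 0.0
```

>>> move_arm --series "0 0 -30 0 0 0; 0 0 -65 0 0 0; 0 0 -100 0 0 0; 0 0 -100 0 0 0; 0 0 -100 0 0 0"

```text
time: 36.18
position: [0.6358, -0.0113, 0.1328]
tool_rot: [0.889, 0.457, 0.002, 0.002]
ft_force: [-0.2, -0.7, -0.6]
grip_width: 0.0233
grip_force: 0.0
```

Run:
```python
from h import *
jst(); p=shot('wrist','f1.png'); q=shot('top')
def J(x): d=np.array(x[:2])-T0; c,s=np.cos(TH),np.sin(TH); return np.round([1e3*(c*d[0]+s*d[1]),1e3*(-s*d[0]+c*d[1]),x[2]*1e3],1)
for k in ('square','square_corner','square_x1','square_y1','short_tube','jig_corner','pawl_nose','tape_measure'):
    for pp in (p,q): print(k,[(round(x['p'],2),J(x['xyz'])) for x in robot.tip_of(pp,k)[:2]])
v,c0,c1=sqfit(p,(*jw(TH,T0,(35,-25)),TH+np.pi),.024); print(J((*v[:2],.024)),np.degrees(v[2]-TH)-180,c0,c1)
```

```text
t 36.1833 pos [ 0.6358 -0.0113  0.1328] R [[0.582, 0.813, 0.006], [0.813, -0.582, -0.001], [0.003, 0.005, -1.0]] F [-0.2 -0.7 -0.6] w 0.023342679388021873
jig xy mm [ 37.8 -27.1] heading -35.61133164469713
square [(0.73, array([ 32.8, -23.3,  13.1]))]
square [(0.82, array([406.4, -38.4,  -1.3])), (0.49, array([ 34.2, -25. ,  16.5]))]
square_corner [(0.76, array([81.1, 19.7, 11.3])), (0.75, array([ 31.2, -26.8,  12.8]))]
square_corner [(0.72, array([471.6, -28.1,   3.9]))]
square_x1 [(0.78, array([-16.4,  20.6,  22.5])), (0.76, array([66.3, 17.6, 18.1]))]
square_x1 [(0.79, array([394.5,  28.9,  11. ])), (0.6, array([-118.6,   31.8,   16.4]))]
square_y1 [(0.86, array([77.5,  5. , 22.9])), (0.66, array([ 80.8, -74.2,  19.4]))]
square_y1 [(0.63, array([ 412.6, -103.6,    9.8])), (0.51, array([466.3, -34.3,   9.6]))]
short_tube [(0.64, array([81.9, 19.7,  8.9])), (0.58, array([21.7, 36.6, 17. ]))]
short_tube [(0.66, array([23.1, 33.4,  6.2])), (0.39, array([-17.2,  19.2,  15.6]))]
jig_corner [(0.85, array([80.3, 18.9, 12.5]))]
jig_corner [(0.7, array([81.9, 24. , 12.3]))]
pawl_nose [(0.53, array([-44.6,  46. ,  24.1])), (0.37, array([-13.9,  23. ,  21.7]))]
pawl_nose [(0.62, array([-43.5,  44.6,  25.6]))]
tape_measure []
tape_measure [(0.59, array([-218.2,  178.3,    1.2]))]
[ 41.8 -22.9  24. ] 9.956498797448717 0.1301357100760372 -1.0544480338009308
```

The points match a seated square within noise (±3 mm). To make sure it is flush, I'll nudge it from outside at the middle of the bar with shut fingers.

>>> move_arm --series "-1 12 0 0 0 0; -3.5 30 20 0 0 0; -3.5 30 55 0 0 0; -3.5 30 85 0 0 0; -3.5 30 105 0 0 0; -3.5 30 115 0 0 0; -3.5 30 121 0 0 0; -3.5 30 122.5 0 0 0" --jaw 0

```text
time: 37.75
position: [0.6565, -0.0315, 0.0061]
tool_rot: [0.889, 0.457, -0.0, -0.0]
ft_force: [0.8, -0.3, 0.2]
grip_width: 0.0004
grip_force: 0.0
```

>>> move_arm --series "0 0 0 0 0 0; 0 -3 0 0 0 0; 0 -6 0 0 0 0; 0 -8 0 0 0 0; 0 -8 0 0 0 0"

```text
time: 38.17
position: [0.6498, -0.0265, 0.0075]
tool_rot: [0.889, 0.457, 0.0, 0.0]
ft_force: [0.0, -0.3, 0.1]
grip_width: 0.0003
grip_force: 0.0
```

Run:
```python
from h import *
jst()
```

```text
t 38.1667 pos [ 0.6498 -0.0265  0.0075] R [[0.582, 0.813, 0.0], [0.813, -0.582, -0.0], [0.0, 0.0, -1.0]] F [ 0.  -0.3  0.1] w 0.00027678474373140933
jig xy mm [ 20.5 -38.5] heading -35.59920241936844
```

>>> move_arm --series "0 -1.5 0 0 0 0; 0 -3 0 0 0 0; 0 -4.5 0 0 0 0; 0 -4.5 0 0 0 0"

```text
time: 38.5
position: [0.6473, -0.0247, 0.007]
tool_rot: [0.889, 0.457, 0.001, 0.001]
ft_force: [1.1, -1.0, 0.5]
grip_width: 0.0002
grip_force: 0.9
```

>>> move_arm --series "0 -1 0 0 0 0; 0 -2 0 0 0 0; 0 -3 0 0 0 0; 0 -3 0 0 0 0"

```text
time: 38.83
position: [0.6472, -0.0245, 0.0072]
tool_rot: [0.889, 0.457, 0.002, 0.003]
ft_force: [4.9, -5.5, -1.8]
grip_width: 0.0006
grip_force: 3.4
```

>>> move_arm --series "0 -1 0 0 0 0; 0 -2 0 0 0 0; 0 -2 0 0 0 0; 0 2 0 0 0 0; 0 8 0 0 0 0; 0 14 0 0 0 0; 0 14 -25 0 0 0; 0 14 -60 0 0 0"

```text
time: 39.5
position: [0.6518, -0.03, 0.0631]
tool_rot: [0.89, 0.457, -0.004, -0.004]
ft_force: [0.5, 0.3, -0.7]
grip_width: 0.0002
grip_force: 0.0
```

>>> move_arm --series "0 10 -40 0 0 0; 0 20 -80 0 0 0; 0 20 -80 0 0 0; 0 20 -80 0 0 0"

```text
time: 39.83
position: [0.6739, -0.0429, 0.1501]
tool_rot: [0.89, 0.457, 0.003, 0.002]
ft_force: [0.0, -0.7, -0.6]
grip_width: 0.0
grip_force: 0.0
```

Run:
```python
from h import *
jst(); p=shot('wrist','f2.png'); q=shot('scene')
def J(x): d=np.array(x[:2])-T0; c,s=np.cos(TH),np.sin(TH); return np.round([1e3*(c*d[0]+s*d[1]),1e3*(-s*d[0]+c*d[1]),x[2]*1e3],1)
for k in ('square','square_corner','square_x1','square_y1','short_tube','pawl_nose'):
    print(k,[(round(x['p'],2),J(x['xyz'])) for x in robot.tip_of(p,k)[:2]])
print([(x['p'],np.round(x['xyz'],4)) for x in robot.tip_of(q,'tape_measure')[:2]])
```

```text
t 39.8333 pos [ 0.6739 -0.0429  0.1501] R [[0.583, 0.813, 0.006], [0.813, -0.583, -0.001], [0.003, 0.006, -1.0]] F [ 0.  -0.7 -0.6] w 1.541362120132463e-05
jig xy mm [  0.4 -59.6] heading -35.63934121445648
square [(0.7, array([66.6, 16.4, 20.3])), (0.62, array([ 29.5, -25.8,  12.2]))]
square_corner [(0.63, array([80.3, 22.1, 11.7]))]
square_x1 [(0.96, array([66.7, 17.5, 18.3]))]
square_y1 [(0.69, array([78.2,  5.8, 20.5])), (0.58, array([ 78.8, -75.8,  20.1]))]
short_tube [(0.73, array([21.1, 35.9, 14.7]))]
pawl_nose []
[(0.57, array([ 0.4676, -0.2966, -0.0014]))]
```

All figures agree: tube at jig x 21, square edges at their seats, tape upright. Handing in.

```bash
python3 -c "
from rig import robot
print(robot.hand_in())"
```

```text
the job is handed in; nothing more can be done
None
```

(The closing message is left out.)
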